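# Close up the circuit-board test fixture and start it

### The job

Make the test fixture ready and start the test, only pushing and pressing with the fingertips: push the blue tray with the circuit board fully home into the fixture, then push the yellow-framed guard flap shut across its front, and then press the green start button all the way down and let go. Do not press the red stop button or start the test before the fixture is closed, pick nothing up, and leave everything else on the bench where it stands.

Things in the scene. Friction and masses are not known exactly. Their poses are not given: they have to be found in the camera images.
- fixture: Fixed test fixture: aluminium plate 220 x 200 x 12 mm, white portal 184 mm high at own x +75 to +105 mm, 38 mm high side rails at own y +-79 mm, a thin 72 mm high stop post at own (-94, -92) mm. Origin: centre of the underside, on the table; own z up. Own -x is its open front, where tray and flap come out; it faces the robot's right (world -y) within 0.2 rad.
- tray (a joint): Slide of the blue tray, m: 0 = fully home against its stop, grows as the tray comes out along the fixture's own -x; at most 0.12. It starts 0.06 to 0.10 out. Sliding friction about 2.5 N plus 8 N per m/s; it stays where it is left.
- tray_front (a point): Centre of the outer (own -x) face of the tray's upright blue push plate, 130 mm wide (along the fixture's y), 50 mm high (16 to 66 mm above the table), 6 mm thick. When the tray is home it lies at own x -80.5 mm, y 0, 41 mm above the table. Behind the plate are a green board and parts up to 52 mm above the table. Axes as the fixture's. Nothing else stands before the plate but the open flap to one side (own +y).
- flap (a joint): Hinge of the guard flap, rad: 0 = shut across the front (against its stop), grows as its free end swings out to the fixture's own -x; at most 1.8. It starts 1.25 to 1.65 open, standing out before the front on the side nearer the robot. Hinge friction 0.12 N m; it stays where it is left.
- flap_hinge (a point): Point on the flap's upright hinge axis, 48 mm above the table; in the fixture's frame at x -103, y +92 mm, at the end of the front nearer the robot. The hinge pin is 12 mm thick and reaches 97 mm above the table. At joint value q the flap runs from here 185 mm in the fixture's direction (-sin q, -cos q); its outer face, the one to push to shut it, looks in the direction (-cos q, +sin q).
- flap_face (a point): Point on the flap's outer face at mid height (48 mm above the table), 120 mm from the hinge axis towards the free end. The flap is an upright panel, 6 mm thick, 185 mm long, 16 to 80 mm above the table: orange pane in a yellow frame. Its own -x axis points out of the outer face, its own -y towards the free end.
- start_top (a point): Centre of the top of the green start button, 32 mm across, 67 mm above the table when up; it stands on a grey box 66 x 66 x 45 mm, fixed to the table at the robot's right. It may stand nearer or farther than the stop button.
- start (a joint): Travel of the green button, m: 0 = up, 0.006 = fully down, which takes 5 N; springs back up.
- stop_top (a point): Centre of the top of the red stop button on a box like the start button's; the two are at least 100 mm apart. Not to be pressed.
- stop (a joint): Travel of the red button, m: 0 = up, 0.006 = fully down.
- bit_holder: Loose green bit holder, 90 x 32 x 44 mm, between the fixture and the button boxes. Origin: centre of its underside. Leave alone.
- spare_module: Loose grey finned control module, about 140 x 100 x 32 mm, beyond the fixture's front at the far side. Origin: underside. Leave alone.
- screwdriver: Loose yellow screwdriver lying near the robot at its right. Origin: underside. Leave alone.
- mug: Loose blue mug, 80 mm across, 90 mm high, near the robot at its left. Origin: centre of its underside. Leave alone.
- tape_roll: Loose black roll, 90 mm across, 20 mm high, at the right beyond the button boxes. Origin: centre of its underside. Leave alone.
- spray_can: Loose red can, 56 mm across, 150 mm high, at the right. Origin: centre of its underside. Leave alone.
- screw_dish: Loose steel dish, 100 mm across, 25 mm high, far left. Origin: centre of its underside. Leave alone.

How it is judged (in metres and radians):
On the way, in this order (a step that is already met when the one before it is completed fails the run):
1. the tray is pushed fully home (within 4 mm), the flap still open (value of joint tray below 0.004 m and value of joint flap above 0.3 rad), for 0.2 s.
2. the flap is shut (within 0.05 rad) with the tray home (value of joint flap below 0.05 rad and value of joint tray below 0.004 m), for 0.2 s.
3. the green button is pressed down (beyond 4 mm of its 6) (all of step 2 and value of joint start above 0.004 m), for 0.05 s.
At the end, for the whole second after the job is handed in: The tray is home within 4 mm, the flap shut within 0.05 rad, both buttons are up again and every loose thing is within 20 mm of where it stood (all of step 2 and value of joint each of start, stop below 0.0015 m and distance of each of bit_holder, spare_module, screwdriver, mug, tape_roll, spray_can, screw_dish from where it was at the start of the episode below 0.02 m); the robot touches nothing.
It fails at once if the red stop button is pressed (beyond 2 mm) (value of joint stop above 0.002 m).
It fails at once if the green button is pressed while the tray is out or the flap open (value of joint start above 0.003 m and (value of joint tray above 0.006 m or value of joint flap above 0.08 rad)).
It fails at once if a loose thing is shoved or carried more than 20 mm, or lifted more than 10 mm (distance of any of bit_holder, spare_module, screwdriver, mug, tape_roll, spray_can, screw_dish from where it was at the start of the episode above 0.02 m or height (world z) of any of bit_holder, spare_module, mug, tape_roll, spray_can, screw_dish above 0.01 m or height (world z) of screwdriver above 0.03 m).
It also fails if it takes over 64 s, if anything falls off the work surface, if the arm or the gripper's body presses on something with over 40 N, if the wrist force passes 120 N, or if a joint passes its speed limit or range.

### The arm

A 6-joint arm with a two-finger parallel gripper is mounted at the origin on the work surface. World frame = base frame: x ahead of the robot, y to its left, z up, the work surface at z = 0. Lengths are in mm, angles in degrees, forces in N, time in s.
With the tool pointing down it reaches from about 300 to 950 mm from the base axis. Payload 3.1 kg.
Tool frame: the origin (TCP) lies at the very end of the fingers, on their centre line; the grasp point (between the pads) lies 19 mm behind it; z points along the fingers, y is the line along which they close (so a half turn about z gives the same grasp; the last joint's range is limited). The gripper opens to 85 mm and grips with 20 to 120 N. Pads are 22 mm wide; open, the fingers measure 114 mm over their backs; the gripper's body (76 mm by 85 mm) begins 54 mm behind the grasp point. The pads swing forward as they close: fully open they stand 13 mm farther back than shut.
Start: joints at [72.21, 17.653, 93.61, -0, 68.738, -3.994], TCP at [149.076, 606.967, 231.272] pointing down, gripper open.
Joint ranges: [-175.34, 175.34], [-45.06, 112.39], [2.9, 150.54], [-68.45, 248.45], [3.09, 151.38], [-168.51, 168.51]. Speed limits (degrees/s): [159.86, 159.86, 180, 180, 180, 180].

### API

Orientations are given as [roll, pitch, yaw] about the fixed x, y, z axes, in that order (R = Rz(yaw) Ry(pitch) Rx(roll)).
In Python, from bench import manip gives the robot as it stands.
- The arm moves only by the tool move_arm, never from a script. Its argument "moves" is a list that holds one entry, the list of rows, each a list of 5 numbers: the finger opening in mm, from 0 to 85.4, then the shift along the tool's x, y, z in mm, then the turn about the tool's z in degrees. In form: [[[claw, x, y, z, twist], ...]]. A call has 1 to 12 rows; each row is the pose to reach, as a shift and turn from the pose commanded when the call began, along the tool's axes at that moment; what a row does not reach only later rows make up. A row lasts 1/8 s, in which the tool goes at most 62.5 mm and 10.7 degrees, less where a joint would pass 70% of its speed; a pose out of reach is approached as far as the arm can. A call with a gripper value outside its range is refused whole. The fingers move at their own pace and stop on an object; the grip force is fixed at half the most. Time passes only in rows, so rows that repeat a pose let the fingers close. It gives the time, the measured TCP pose, the force, the opening and the grip force at its end, in the units of the state.
- manip.sense(): the state, without advancing time (a new reading comes with each control period).
- manip.get_image(name): name is "scene" or "top"; returns a dict with "frame" (400x640x3 uint8, red, green, blue), "intrinsics" (3x3 intrinsics, pixels), "k1" (the pictures are not rectified: a ray, as slopes to the right and down, at radius r is drawn at 1 + k1 r^2 times it, then the intrinsics apply), "rvec" (rotation vector, rad) and "tvec" (3), from world to camera coordinates, as OpenCV has them. Camera axes: x right, y down, z forward; pixel columns grow to the right and rows downward; lengths in mm; the calibration is good to about 2 mm. A picture is of the moment at which its call begins. There is no depth.
- manip.job_done(): hands the job in; it is judged then, once.
Trained networks look in a picture, given as the dict that the camera call returned (one of the last four; its "shot" number tells which), for a name from the list of things; names that differ only in an ending like _2 or _b are one class to them, and where a whole thing is asked for, a point or a joint stands for the part that bears it (a point fixed in the world has none). Each returns a list of dicts, best first, with "p" (0 to 1); they miss things now and then, are a little off and sometimes report something else, mostly with a low value. They report only what shows in the picture. A call takes as long as a camera call.
- manip.look_for(picture, query): "bbox" ([centre column, centre row, width, height] in pixels, round what is visible of it).
- manip.landmark_of(picture, query): "pixel" ([column, row] in pixels: a listed point, or the origin of a listed thing).
The state is a dict: "t": time; "q": joint angles; "dq": joint speeds; "joint_efforts": joint torques, N m; "ee_pos": TCP position; "ee_rot": TCP orientation; "wrist_force": force on the tool from outside, world axes, zero at the start; "moment": the same for the moment, N m; "grip_width": finger opening in mm; "grip_force": force on a finger pad.
Only numpy, scipy, OpenCV 4.12 (cv2) and the standard library are available. Lean on these libraries where they do the work, as an engineer would, in place of code of your own. Each camera call takes 0.05 s, during which the arm holds its last target. There are 200 camera calls.

## Working session

There is one attempt and no reset: what is moved stays moved. The work goes in short steps, Python scripts to look and compute and a tool call to move; the robot and the scene stay as the last step left them, time stands still between calls to the robot, and variables do not carry over. Pictures are saved under pics/ and viewed, at most 10 in all, crops included, and the job is handed in when it is done.

Besides the shell and the picture viewer there is one more tool, called after "Emit:" in YAML: its name, and indented under it one key for each argument. move_arm: Moves the arm, as the interface text tells. Its arguments: {"type":"object","properties":{"moves":{"type":"array","items":{"type":"array","items":{"type":"array","items":{"type":"number"}}}}},"required":["moves"]}

```bash
mkdir -p pics; cat > h.py <<'E'
import numpy as np, cv2
from bench import manip
def cam(n):
    p=manip.get_image(n); return p
def ray(p,px):
    K=np.array(p["intrinsics"],float);k=p["k1"]
    u=cv2.undistortPoints(np.array([[px]],float),K,np.array([k,0,0,0,0.])).ravel()
    R,_=cv2.Rodrigues(np.array(p["rvec"],float)); t=np.array(p["tvec"],float).ravel()
    return -R.T@t, R.T@np.array([u[0],u[1],1.])
def at_z(p,px,z):
    c,d=ray(p,px); return c+d*(z-c[2])/d[2]
def proj(p,X):
    return cv2.projectPoints(np.array(X,float).reshape(-1,1,3),np.array(p["rvec"],float),np.array(p["tvec"],float),np.array(p["intrinsics"],float),np.array([p["k1"],0,0,0,0.]))[0].reshape(-1,2)
def save(p,f): cv2.imwrite("pics/"+f,cv2.cvtColor(np.asarray(p["frame"]),cv2.COLOR_RGB2BGR))
E
python3 - <<'E'
from h import *
np.set_printoptions(precision=1,suppress=True)
Z=dict(fixture=0,tray_front=41,flap_hinge=48,flap_face=48,start_top=67,stop_top=67,bit_holder=0,spare_module=0,screwdriver=0,mug=0,tape_roll=0,spray_can=0)
for n in("scene","top"):
    p=cam(n); save(p,n+"0.png"); print(n,ray(p,[320,200]))
    for q,z in Z.items():
        for r in manip.landmark_of(p,q)[:2]: print(q,np.array(r["pixel"]),round(r["p"],2),at_z(p,r["pixel"],z))
print(manip.sense())
E
```

```text
scene (array([1050.5, -498.7,  715.6]), array([-0.5,  0.5, -0.7]))
fixture [382.4 217.9] 0.57 [634.6 135.9   0. ]
tray_front [340.7 235.1] 0.83 [630.7 -27.4  41. ]
flap_hinge [338.3 206.1] 0.84 [554.9  37.2  48. ]
flap_hinge [341.  237.5] 0.24 [641.3 -37.4  48. ]
flap_face [309.5 230.2] 0.8 [572.1 -80.1  48. ]
start_top [203.2 252.1] 0.62 [ 480.3 -321.7   67. ]
stop_top [237.6 284.2] 0.57 [ 606.1 -310.1   67. ]
bit_holder [250.5 257.2] 0.74 [ 512.4 -222.2    0. ]
spare_module [341.1 311.1] 0.65 [ 768.8 -157.6    0. ]
spare_module [204.3 222.2] 0.17 [ 328.3 -249.    -0. ]
screwdriver [199.2 220. ] 0.54 [ 311.6 -255.4    0. ]
mug [339.9 311.9] 0.64 [ 768.5 -161.     0. ]
mug [372.5 159. ] 0.61 [425.6 327.6   0. ]
tape_roll [164.4 324.9] 0.96 [ 547.6 -465.6    0. ]
spray_can [139.5 266.4] 0.91 [ 361.4 -443.8   -0. ]
top (array([ 263.7,  -25.2, 1570.1]), array([ 0.2,  0. , -1. ]))
fixture [280.1 181.4] 0.64 [636.  126.6   0. ]
fixture [409.5 185.8] 0.18 [ 620.1 -316.8    0. ]
tray_front [324.1 180.5] 0.7 [629.3 -24.5  41. ]
flap_hinge [306.6 203.9] 0.71 [548.4  33.3  48. ]
flap_hinge [39
[... 345 characters left out ...]
 0. ]
spare_module [395.  274.3] 0.62 [ 320.9 -258.1    0. ]
screwdriver [393.2 275.2] 0.81 [ 317.9 -252.1    0. ]
mug [220.9 245.9] 0.7 [415.  320.1   0. ]
tape_roll [455.5 207.9] 0.78 [ 543.1 -469.4    0. ]
spray_can [448.8 269.6] 0.71 [ 336.4 -435.7    0. ]
spray_can [383.6 211.4] 0.39 [ 531.3 -226.     0. ]
{'t': 1.3, 'q': array([72.2, 17.7, 93.6, -0. , 68.7, -4. ]), 'dq': array([-0.1, -0.1,  0. , -0.2,  0.1,  0. ]), 'joint_efforts': array([ -0. , -41.5, -27.7,  -0. ,   0. ,   0. ]), 'ee_pos': array([149.1, 607. , 231.3]), 'ee_rot': array([-180. ,    0. ,  166.2]), 'wrist_force': array([ 0.6,  0. , -0.1]), 'moment': array([0., 0., 0.]), 'grip_force': 0.0, 'grip_width': 85.45349065019273}
```

View pics/top0.png

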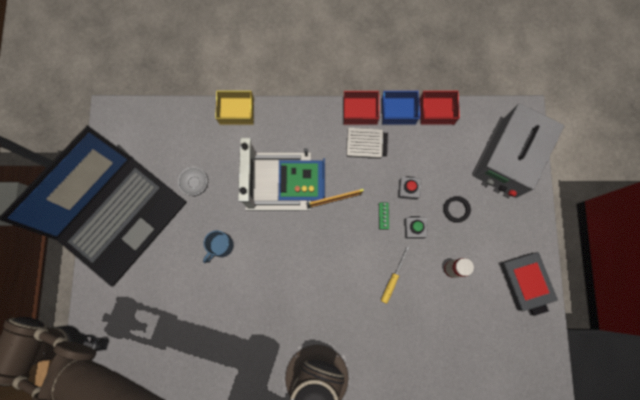

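View pics/scene0.png

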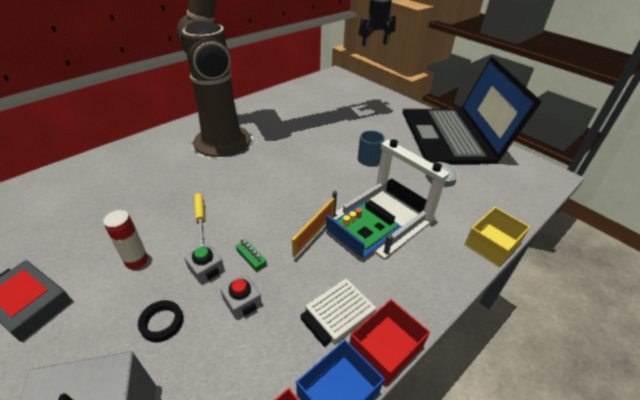

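The top view shows the tray plate near (324,180), the flap running from (309,205) to (363,190), the green button at (418,227) and the red at (411,186). The scene view agrees. I'll fit the fixture pose and check it with an overlay.

```bash
cat > fit.py <<'E'
from h import *
from scipy.optimize import least_squares
np.set_printoptions(precision=1,suppress=True)
def model(v):
    x,y,th,s,q=v; c,sn=np.cos(th),np.sin(th)
    W=lambda a,b,z: [x+c*a-sn*b, y+sn*a+c*b, z]
    f=(-103-120*np.sin(q)-3*np.cos(q), 92-120*np.cos(q)+3*np.sin(q))
    return W,dict(fixture=W(0,0,0),tray_front=W(-80.5-s,0,41),flap_hinge=W(-103,92,48),flap_face=W(*f,48))
E
python3 - <<'E'
from fit import *
P=[cam("scene"),cam("top")]
obs=[(p,n,np.array(r[0]["pixel"])) for p in P for n in("fixture","tray_front","flap_hinge","flap_face") if (r:=manip.landmark_of(p,n))]
f=lambda v:np.concatenate([(proj(p,model(v)[1][n])[0]-o) for p,n,o in obs])
r=least_squares(f,[635,130,1.55,80,1.4],loss="soft_l1",x_scale=[10,10,.1,10,.1]);v=r.x
print("x,y,th,s,q",v[:2],np.round(v[2:],3)); print(f(v).reshape(-1,2))
W,_=model(v);q=v[4];s=v[3]
segs=[[W(-110,-100,12),W(110,-100,12),W(110,100,12),W(-110,100,12),W(-110,-100,12)],
 [W(-80.5-s,-65,66),W(-80.5-s,65,66)],[W(-103,92,80),W(-103-185*np.sin(q),92-185*np.cos(q),80)],[W(-103,92,16),W(-103-185*np.sin(q),92-185*np.cos(q),16)],
 [W(75,-79,184),W(75,79,184)],[W(-94,-92,0),W(-94,-92,72)]]
out=[]
for p,(u,w) in zip(P,[(280,170),(220,120)]):
    im=cv2.resize(np.asarray(p["frame"])[w:w+110,u:u+160],None,fx=5,fy=5,interpolation=cv2.INTER_CUBIC)[:,:,::-1].copy()
    for g in segs: cv2.polylines(im,[np.int32((proj(p,g)-[u,w]+.5)*5)],False,(255,0,255),1)
    out.append(im[:550 if p is P[0] else 550])
for i,im in enumerate(out): cv2.imwrite(f"pics/ov{i}.png",im)
E
```

```text
x,y,th,s,q [633.9 134.6] [ 1.6 85.1  1.4]
[[  -1.2    0.1]
 [  -0.4    1.5]
 [  -3.3    1.6]
 [   0.     2.9]
 [  -0.8   -0.5]
 [  -1.6    1.1]
 [-109.1  -22.3]
 [  -2.8    1.3]]
```

View pics/ov0.png

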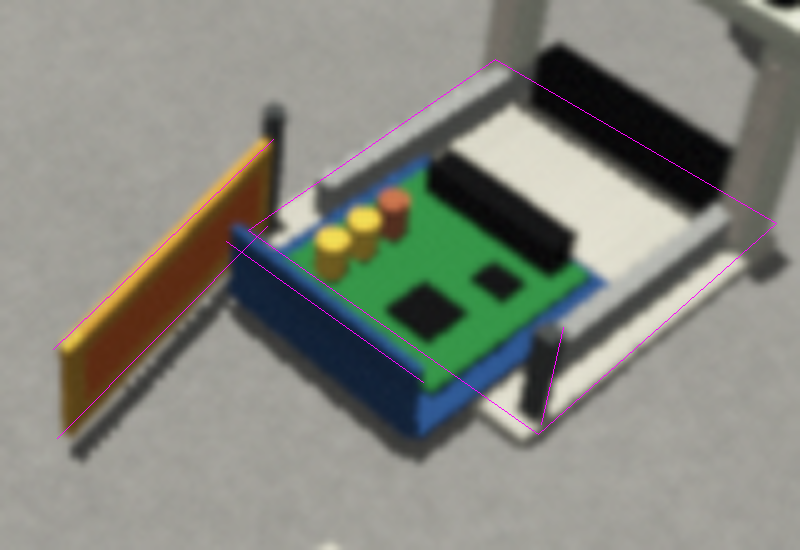

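View pics/ov1.png

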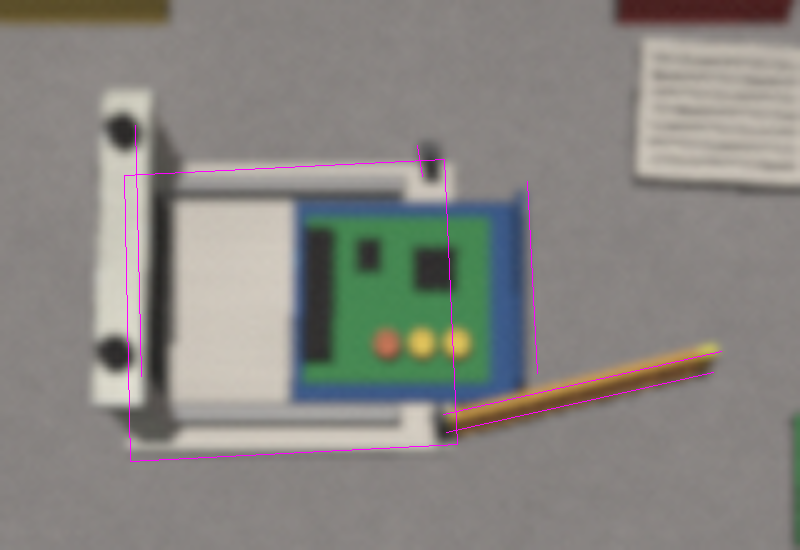

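The overlays show that the network's flap_hinge in the top view was an outlier, and the yaw is a bit off. I'll refit from corner clicks: post top, pin top, plate and flap corners.

```bash
python3 - <<'E'
from fit import *
P=[cam("scene"),cam("top")]; off=[np.array([280,170]),np.array([220,120])]
def feats(v):
    W,_=model(v);s,q=v[3],v[4];e=lambda z:W(-103-185*np.sin(q),92-185*np.cos(q),z)
    return [(0,W(-94,-92,72),(549,330)),(0,W(-103,92,97),(274,108)),(0,e(80),(62,347)),(0,e(16),(70,436)),(0,W(-110,-100,12),(525,434)),
     (0,W(-80.5-s,65,66),(234,230)),(0,W(-80.5-s,-65,66),(418,384)),
     (1,W(-80.5-s,-65,66),(520,194)),(1,W(-80.5-s,65,66),(526,390)),(1,W(-94,-92,72),(428,147)),(1,e(80),(716,347)),(1,W(-110,100,12),(435,447)),(1,W(-103,92,80),(447,416)),
     (1,W(75,-92,184),(154,90)),(1,W(75,92,184),(145,405))]
f=lambda v:np.concatenate([proj(P[i],X)[0]-(off[i]+np.array(o)/5-.5) for i,X,o in feats(v)])
r=least_squares(f,[635,130,1.55,80,1.4],loss="soft_l1",x_scale=[10,10,.1,10,.1]);v=r.x
print(v[:2],[round(a,4) for a in v[2:]]);print(f(v).reshape(-1,2))
np.save("v.npy",v)
W,d=model(v); print(d)
# buttons: colour centroids
for p in P:
    b=cv2.cvtColor(np.asarray(p["frame"]),cv2.COLOR_RGB2HSV)
    for n in("start_top","stop_top"):
        r=manip.landmark_of(p,n)
        for a in r[:2]:print(n,np.array(a["pixel"]),round(a["p"],2),at_z(p,a["pixel"],67))
E
```

```text
[636.  132.3] [np.float64(1.5734), np.float64(76.9919), np.float64(1.3171)]
[[ 0.3  0.3]
 [ 0.   0.4]
 [ 0.3  0.5]
 [-0.7  0.4]
 [-0.3  0.9]
 [-0.7 -0.5]
 [-0.  -2.2]
 [ 0.7 -0.7]
 [-0.3 -1.6]
 [-0.   0.4]
 [ 0.   0.2]
 [ 3.8  0.5]
 [-1.4  0.6]
 [-1.5  1.1]
 [-1.3 -3.4]]
{'fixture': [np.float64(635.9944551492924), np.float64(132.27027458113366), 0], 'tray_front': [np.float64(636.4088036507405), np.float64(-25.22109829957833), 41], 'flap_hinge': [np.float64(544.2657582211914), np.float64(29.028586490166294), 48], 'flap_face': [np.float64(571.7883393982139), np.float64(-87.81107940012204), 48]}
start_top [199.3 251.4] 0.63 [ 472.6 -327.5   67. ]
start_top [420.3 229.2] 0.5 [ 461.7 -333.8   67. ]
stop_top [410.5 184.4] 0.65 [ 609.6 -307.8   67. ]
```

Emit:
move_arm:
  moves:
    - [[0,-648,-579,0,-13.8],[0,-648,-579,0,-13.8],[0,-648,-579,0,-13.8],[0,-648,-579,0,-13.8],[0,-648,-579,0,-13.8],[0,-648,-579,0,-13.8],[0,-648,-579,0,-13.8],[0,-648,-579,0,-13.8],[0,-648,-579,0,-13.8],[0,-648,-579,0,-13.8],[0,-648,-579,0,-13.8],[0,-648,-579,0,-13.8]]

```text
t: 3.6
ee_pos: [574.2, -13.6, 231.6]
ee_rot: [180.0, 0.1, 180.0]
wrist_force: [1.4, -0.2, -0.4]
grip_width: 0.0
grip_force: 0.0
```

Emit:
move_arm:
  moves:
    - [[0,-66,-72,0,0],[0,-66,-72,0,0],[0,-66,-72,0,0],[0,-66,-72,0,0]]

```text
t: 4.1
ee_pos: [638.4, -83.3, 230.8]
ee_rot: [180.0, -0.1, 180.0]
wrist_force: [0.5, 0.4, 0.5]
grip_width: -0.0
grip_force: 0.0
```

Emit:
move_arm:
  moves:
    - [[0,0,0,50,0],[0,0,0,100,0],[0,0,0,150,0],[0,0,0,191,0],[0,0,0,191,0],[0,0,0,191,0]]

```text
t: 4.85
ee_pos: [640.1, -83.1, 42.1]
ee_rot: [-180.0, 0.1, -179.9]
wrist_force: [0.3, -0.1, 0.7]
grip_width: 0.2
grip_force: 0.0
```

```bash
python3 - <<'E'
from h import *
s=manip.sense();print(s["ee_pos"],s["wrist_force"])
p=cam("scene");f=cv2.resize(np.asarray(p["frame"])[150:280,250:450],None,fx=4,fy=4,interpolation=cv2.INTER_CUBIC);cv2.imwrite("pics/pre.png",f[:,:,::-1])
E
```

```text
[640.06474368 -83.10292183  42.11445669] [ 0.29856148 -0.0993306   0.70401491]
```

View pics/pre.png

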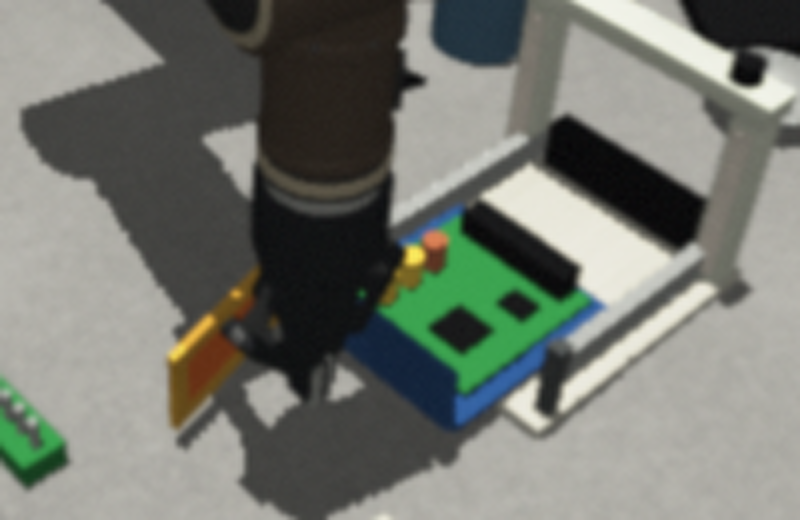

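The fingertip stands in front of the tray plate, at about (310,390) in the crop. The flap is clear to the left, so I can push.

Emit:
move_arm:
  moves:
    - [[0,0,20,0,0],[0,0,35,0,0],[0,0,45,0,0],[0,0,55,0,0],[0,0,65,0,0],[0,0,75,0,0],[0,0,85,0,0],[0,0,95,0,0],[0,0,105,0,0],[0,0,110,0,0],[0,0,110,0,0]]

```text
t: 6.28
ee_pos: [638.1, 27.5, 39.7]
ee_rot: [179.9, -0.1, -180.0]
wrist_force: [0.6, 0.6, 0.2]
grip_width: 0.1
grip_force: 0.0
```

Emit:
move_arm:
  moves:
    - [[0,0,2,0,0],[0,0,4,0,0],[0,0,6,0,0],[0,0,8,0,0]]

```text
t: 6.78
ee_pos: [638.0, 34.2, 39.6]
ee_rot: [-180.0, -0.1, 180.0]
wrist_force: [-2.3, -3.1, -0.5]
grip_width: 0.5
grip_force: 1.3
```

Emit:
move_arm:
  moves:
    - [[0,0,1.5,0,0],[0,0,3,0,0]]

```text
t: 7.02
ee_pos: [638.7, 37.4, 40.1]
ee_rot: [-180.0, -0.0, -180.0]
wrist_force: [-0.6, -1.7, -1.4]
grip_width: 0.1
grip_force: 1.3
```

Emit:
move_arm:
  moves:
    - [[0,0,1.5,0,0],[0,0,3,0,0]]

```text
t: 7.28
ee_pos: [638.8, 38.3, 40.2]
ee_rot: [-179.8, -0.0, -179.9]
wrist_force: [-1.7, -10.7, -1.5]
grip_width: -0.1
grip_force: 5.3
```

Emit:
move_arm:
  moves:
    - [[0,0,1.5,0,0],[0,0,3,0,0]]

```text
t: 7.52
ee_pos: [638.8, 38.4, 40.3]
ee_rot: [-179.5, -0.0, -179.8]
wrist_force: [-2.1, -18.5, -0.3]
grip_width: -0.2
grip_force: 9.0
```

Emit:
move_arm:
  moves:
    - [[0,0,1.5,0,0],[0,0,3,0,0]]

```text
t: 7.78
ee_pos: [638.9, 38.5, 40.3]
ee_rot: [-179.3, -0.1, -179.8]
wrist_force: [-2.4, -25.3, 0.7]
grip_width: 0.1
grip_force: 12.7
```

Force rises to 25 N with no further movement, so the tray is home. Next I retreat, go over the flap and come down on its robot side.

Emit:
move_arm:
  moves:
    - [[0,0,-50,0,0],[0,0,-105,0,0],[0,0,-110,-60,0],[0,0,-110,-120,0],[0,0,-110,-120,0],[0,55,-130,-120,0],[0,109,-156,-120,0],[0,109,-156,-120,0],[0,109,-156,-120,0],[0,109,-156,-60,0],[0,109,-156,-15,0],[0,109,-156,-15,0]]

```text
t: 9.28
ee_pos: [528.0, -108.0, 51.7]
ee_rot: [179.8, -0.4, -179.9]
wrist_force: [0.1, 0.6, -0.2]
grip_width: 0.1
grip_force: 0.0
```

```bash
python3 - <<'E'
from h import *
s=manip.sense();print(s["ee_pos"],s["wrist_force"])
p=cam("scene");f=cv2.resize(np.asarray(p["frame"])[150:280,250:450],None,fx=4,fy=4,interpolation=cv2.INTER_CUBIC);cv2.imwrite("pics/flap.png",f[:,:,::-1])
E
```

```text
[ 528.00285726 -108.04192986   51.70473313] [ 0.0593801   0.63585954 -0.15378708]
```

View pics/flap.png

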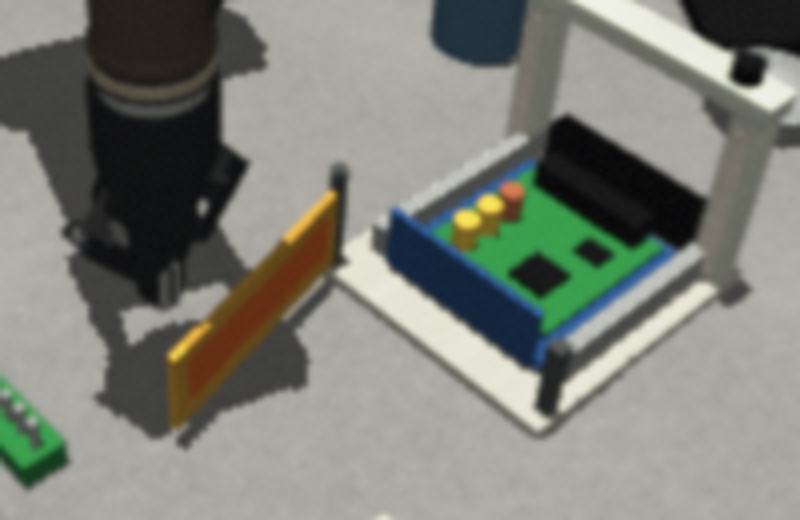

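The tray is home and the fingertip is on the flap's outer side, at about (165,300) in the crop. I'll sweep the flap shut along its arc.

Emit:
move_arm:
  moves:
    - [[0,0,0,-6,0],[0,-18,8,-6,0],[0,-30,13,-6,0],[0,-49,17,-6,0],[0,-66,24,-6,0],[0,-83,33,-6,0],[0,-98,44,-6,0],[0,-112,57,-6,0],[0,-123,73,-6,0],[0,-129,84,-6,0],[0,-134,96,-6,0],[0,-134,96,-6,0]]

```text
t: 10.82
ee_pos: [664.5, -12.4, 61.3]
ee_rot: [180.0, 0.0, -179.9]
wrist_force: [-0.4, -1.0, 0.0]
grip_width: 0.1
grip_force: 0.0
```

Emit:
move_arm:
  moves:
    - [[0,0,5,0,0],[0,0,10,0,0],[0,0,15,0,0],[0,0,19,0,0],[0,0,21,0,0],[0,0,23,0,0]]

```text
t: 11.58
ee_pos: [664.2, 9.4, 61.4]
ee_rot: [-180.0, 0.0, -180.0]
wrist_force: [0.1, -1.2, 0.3]
grip_width: 0.1
grip_force: 0.5
```

Emit:
move_arm:
  moves:
    - [[0,0,1.5,0,0],[0,0,3,0,0]]

```text
t: 11.82
ee_pos: [664.1, 12.3, 61.3]
ee_rot: [-180.0, 0.0, 180.0]
wrist_force: [0.6, -1.2, 0.6]
grip_width: 0.3
grip_force: 0.5
```

Emit:
move_arm:
  moves:
    - [[0,0,1.5,0,0],[0,0,3,0,0]]

```text
t: 12.08
ee_pos: [664.2, 13.1, 61.4]
ee_rot: [-179.8, 0.0, -179.9]
wrist_force: [0.2, -9.6, 0.8]
grip_width: 0.1
grip_force: 4.6
```

Emit:
move_arm:
  moves:
    - [[0,0,1.5,0,0],[0,0,3,0,0]]

```text
t: 12.32
ee_pos: [664.2, 13.2, 61.4]
ee_rot: [-179.5, -0.0, -179.9]
wrist_force: [0.1, -15.8, 1.2]
grip_width: 0.1
grip_force: 7.8
```

Emit:
move_arm:
  moves:
    - [[0,0,-45,0,0],[0,0,-90,0,0],[0,0,-90,-60,0],[0,0,-90,-120,0],[0,0,-90,-140,0],[0,0,-90,-140,0]]

```text
t: 13.08
ee_pos: [665.0, -71.4, 203.3]
ee_rot: [-180.0, 0.2, -180.0]
wrist_force: [0.2, -0.5, -0.5]
grip_width: 0.2
grip_force: 0.0
```

```bash
python3 - <<'E'
from h import *
np.set_printoptions(precision=1,suppress=True)
print(manip.sense()["ee_pos"])
for n,b in(("scene",(180,230,230,275)),("top",(400,210,435,245))):
    p=cam(n); im=np.asarray(p["frame"]).astype(int); u0,w0,u1,w1=b
    c=im[w0:w1,u0:u1]; m=(c[...,1]>c[...,0]*1.3+12)&(c[...,1]>c[...,2]*1.2+8)
    k,l,st,ce=cv2.connectedComponentsWithStats(m.astype(np.uint8))
    for i in range(1,k):
        if st[i,4]>8: print(n,st[i],ce[i]+[u0,w0],at_z(p,ce[i]+[u0,w0],63))
    for q in("start_top","flap_face","tray_front"):
        for r in manip.landmark_of(p,q)[:1]: print(q,r["p"],at_z(p,r["pixel"],67 if q=="start_top" else 48))
    f=cv2.resize(im[150:300,170:390] if n=="scene" else im[130:260,230:440],None,fx=3,fy=3,interpolation=cv2.INTER_NEAREST) if 0 else cv2.resize((np.asarray(p["frame"])[150:300,170:430] if n=="scene" else np.asarray(p["frame"])[130:260,230:440]),None,fx=3,fy=3,interpolation=cv2.INTER_CUBIC)
    cv2.imwrite(f"pics/shut_{n}.png",f[:,:,::-1])
E
```

```text
[665.  -71.4 203.3]
scene [ 14  17  15  13 158] [201.  252.9] [ 475.6 -325.5   63. ]
start_top 0.67 [ 487.4 -324.7   67. ]
flap_face 0.73 [660.5  20.9  48. ]
tray_front 0.97 [634.6  48.7  48. ]
top [13 11 10 11 83] [417.5 226. ] [ 472.8 -325.9   63. ]
start_top 0.74 [412.4 307.1  67. ]
flap_face 0.63 [668.5  22.3  48. ]
tray_front 0.89 [630.4  43.5  48. ]
```

View pics/shut_scene.png

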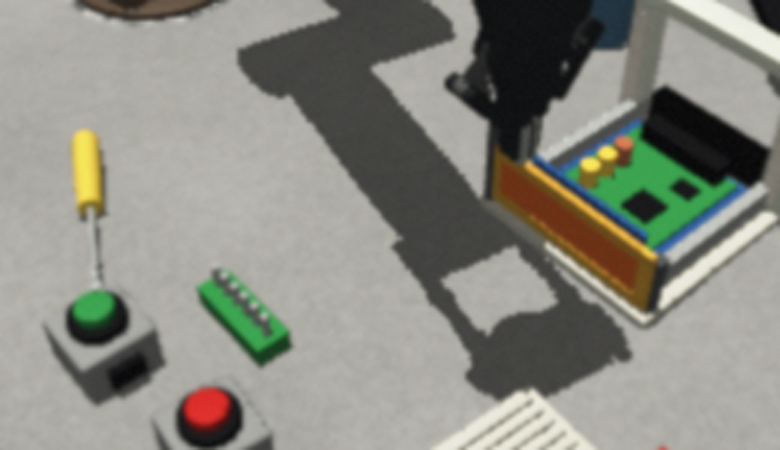

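The flap is shut against the post and the tray is home. The green button is at about (474,-326), clear of the red one, so I move above it.

Emit:
move_arm:
  moves:
    - [[0,191,-255,0,0],[0,191,-255,0,0],[0,191,-255,0,0],[0,191,-255,0,0],[0,191,-255,0,0],[0,191,-255,0,0],[0,191,-255,0,0],[0,191,-255,0,0]]

```text
t: 14.48
ee_pos: [473.9, -325.5, 201.0]
ee_rot: [180.0, 0.0, -179.9]
wrist_force: [-0.3, 0.7, 0.4]
grip_width: -0.3
grip_force: 0.0
```

Emit:
move_arm:
  moves:
    - [[0,0,0,50,0],[0,0,0,95,0],[0,0,0,118,0],[0,0,0,123,0],[0,0,0,123,0]]

```text
t: 15.1
ee_pos: [474.1, -326.2, 78.6]
ee_rot: [-180.0, 0.0, -179.9]
wrist_force: [-0.4, -0.4, 0.1]
grip_width: 0.2
grip_force: 0.0
```

Emit:
move_arm:
  moves:
    - [[0,0,0,6,0],[0,0,0,11,0],[0,0,0,14,0],[0,0,0,17,0],[0,0,0,18.5,0],[0,0,0,18.5,0]]

```text
t: 15.85
ee_pos: [473.5, -327.1, 61.0]
ee_rot: [-180.0, 0.0, 180.0]
wrist_force: [-1.0, 1.6, 7.2]
grip_width: -0.1
grip_force: 3.9
```

Emit:
move_arm:
  moves:
    - [[0,0,0,1,0],[0,0,0,2,0],[0,0,0,2,0]]

```text
t: 16.23
ee_pos: [473.6, -327.1, 60.8]
ee_rot: [-180.0, 0.0, -180.0]
wrist_force: [-3.9, 3.9, 16.3]
grip_width: 0.1
grip_force: 8.8
```

The button bottomed at z = 61 with 16 N on it. Now I release it and rise.

Emit:
move_arm:
  moves:
    - [[0,0,0,-30,0],[0,0,0,-80,0],[0,0,0,-140,0],[0,0,0,-140,0],[0,0,0,-140,0]]

```text
t: 16.85
ee_pos: [472.6, -326.5, 197.4]
ee_rot: [180.0, -0.0, 180.0]
wrist_force: [-0.3, -0.4, 0.7]
grip_width: 0.0
grip_force: 0.0
```

```bash
python3 - <<'E'
from h import *
s=manip.sense();print(s["ee_pos"],s["wrist_force"])
p=cam("scene");f=cv2.resize(np.asarray(p["frame"])[150:340,130:400],None,fx=2.8,fy=2.8,interpolation=cv2.INTER_CUBIC);cv2.imwrite("pics/end.png",f[:,:,::-1])
E
```

```text
[ 472.5997017  -326.52678804  197.4442893 ] [-0.2620501  -0.39190939  0.71897975]
```

View pics/end.png

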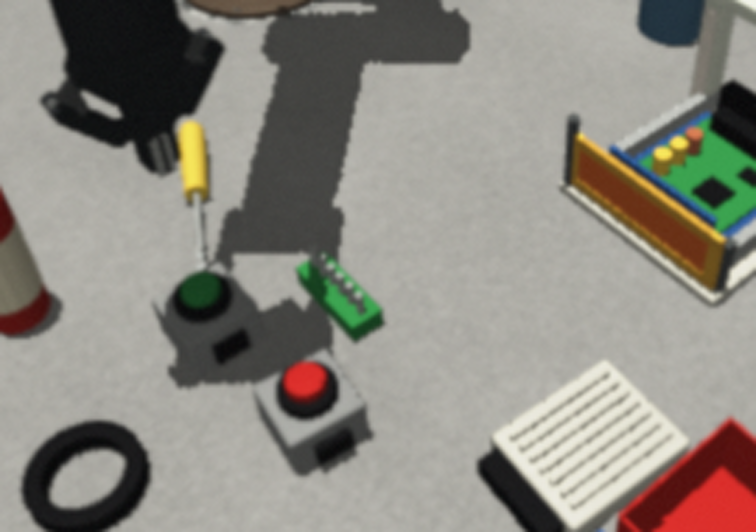

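The flap is shut, both buttons are up, the loose things haven't moved and the arm is clear. Handing in.

```bash
python3 -c "
from bench import manip
print(manip.job_done())"
```

```text
the job is handed in; nothing more can be done
None
```

The tray is pushed home, the flap is shut, and the green start button was pressed to its stop and released; the job is handed in at about 17 s on the robot's clock, but no verdict was returned.

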